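# Clamp a block square to the fence with a try square

### The arm

A 7-joint arm with a two-finger parallel gripper is mounted at the origin on a cart in front of the work surface, level with it; the furniture and walls round the work are solid. World frame = base frame: x ahead of the robot, y to its left, z up, the work surface at z = 0. Lengths are in m, angles in rad, forces in N, time in s.
With the tool pointing down it reaches from about 0.4 to 0.9 m from the base axis. Payload 5.5 kg.
Tool frame: the origin (TCP) lies midway between the tips of the shut fingers; the grasp point (between the pads) lies 19 mm behind it (manip.grip_depth is the distance from the TCP to the grasp point, in m); z points along the fingers, y is the line along which they close (so a half turn about z gives the same grasp; the last joint's range is limited). The gripper opens to 92 mm and grips with 3 to 60 N. Pads are 19 mm wide; open, the fingers measure 130 mm over their backs; the gripper's body (75 mm by 190 mm) begins 47 mm behind the grasp point.
Start: joints at [-0.886, 0.501, -0.427, 1.55, 0.221, 1.138, -0.21], TCP at [0.266, 0.593, 0.227] pointing down, gripper open.
Joint ranges: [-2.88, 2.88], [-0.31, 2.03], [-1.54, 1.56], [0.2, 2.42], [-1.41, 4.55], [0.19, 2.02], [-2.57, 2.57]. Speed limits (rad/s): [2.57, 2.57, 3.14, 3.14, 3.14, 3.14, 3.14].

### API

Orientations are given as a unit quaternion [x, y, z, w].
In Python, from bench import manip, effector, viewer gives the robot as it stands. Calls block until the motion is done:
- manip.move_pose(position, orientation): joint-space move of the TCP to a pose.
- manip.servo_line(position, ori=None, vel=0.15): straight line of the TCP; ori=None keeps the orientation; vel is the mean speed in m/s.
- manip.movej(angles): joint-space move.
- effector.open_jaws() and effector.close(f_grip=None): open the fingers fully, or close them until they stop; f_grip is the grip in N (None keeps the last).
- manip.sleep(seconds).
- manip.solve_ik(position, orientation): joint angles nearest the present ones, or None.
- viewer.get_image(name): name is "side" or "top"; returns the picture (480x640x3 uint8, red, green, blue); there is no depth.
- viewer.get_calibration(name): a dict with "vfov" (degrees; the focal length in pixels is half the picture's height over the tangent of half this angle, whatever the lens; pixels are square), "cx", "cy" (the principal point, pixels), "dist_coeffs" ([k1, k2, p1, p2, k3] as OpenCV has them; the pictures are not rectified), "eye" and "attitude" of the camera in the world. Camera axes: x right, y down, z forward; pixel columns grow to the right and rows downward; lengths in m; the calibration is good to about 2 mm. A picture is of the moment at which its call begins. get_calibration takes no time and is no camera call.
A pose or a line that the arm cannot do raises manip.PlanningError and nothing moves.
- manip.hand_in(): hands the job in; it is judged then, once.
Readings, each from a call of its own:
- manip.current_clock(): time.
- manip.current_q(): joint angles.
- manip.current_joint_velocities(): joint speeds.
- manip.current_tau(): joint torques, N m.
- manip.current_tool_pos(): TCP position.
- manip.current_tcp_rot(): TCP orientation.
- manip.current_force(): force on the tool from outside, world axes, zero at the start.
- manip.current_wrist_torque(): the same for the moment, N m.
- manip.current_finger_gap(): finger opening in m.
- manip.current_gripper_force(): force on a finger pad.
Only numpy, scipy, OpenCV 4.12 (cv2) and the standard library are available. Lean on these libraries where they do the work, as an engineer would, in place of code of your own. Each camera call takes 0.05 s, during which the arm holds its last target. There are 200 camera calls.

### The job

Get the white block on the work-holding plate ready for drilling: take the try square out of the grey tray beside the plate and lay it flat on the plate, the whole length of its stock flush against the fence and its blade pointing away from the fence beside the line of the clamp, then slide the block sideways until its long face is flush along the outer edge of the blade. With the square still in place, swing the clamp lever down so that its foot bears firmly on the block, then lay the square back flat inside that tray, leaving the block clamped square to the fence.

Things in the scene. Friction and masses are not known exactly. Their poses are not given: they have to be found in the camera images.
- work_plate: Fixed black steel plate, 210 (x) x 250 (y) x 12 mm, its flat top at z = 12 mm (holes only drawn). Origin: centre of its underside. x points away from the robot, y left, z up, turned up to 0.2 rad. A steel fence 12 mm wide and 8 mm high runs along y on its far side (y -120 to 120 mm), its near face at x = 60 mm. Blade edge belongs near y = 0, block's middle near y = -15 mm, under the clamp.
- fence_face (a point): Foot of the fence's near face at the plate's top, where the square's heel belongs: x = 60, y = 0, z = 12 mm of the plate; axes as the plate's. The clamp's bracket stands behind the fence, to 73 mm over the bench and from 39 mm right to 9 mm left of this point.
- try_square: Loose try square, 0.6 kg, an L lying flat. Origin: outer corner (heel) at the underside. Brass stock fills x -22 to 0, y 0 to 100, z 0 to 28 mm; steel blade x -122 to -22, y 0 to 25, z 0 to 5 mm. Stock face x = 0 goes to the fence (x as the plate's x), the block to blade edge y = 0; over 2.5 N sideways shifts it. Grasp across the 22 mm, 55 to 60 mm from the heel. Starts flat in the tray, turned up to 0.1 rad in it.
- stock_toe (a point): Far end of the stock's fence face at the underside: x = 0, y = 100 mm in the square's frame.
- blade_end (a point): Free end of the blade's outer edge at the underside: x = -122 mm, y = 0 in the square's frame.
- stand_block: Loose white plastic block on the plate, 30 (own x) x 120 (own y) x 37 mm, 0.08 to 0.17 kg; a small step in the top at one end. Origin: centre of its underside. Its own y points roughly along the plate's x. It starts 35 to 55 mm to the right of the clamp's plane, turned 0.12 to 0.3 rad clockwise from above off the plate's x. It need not touch the fence.
- clamp_lever (a joint): Angle of the clamp lever, rad: 1.15 to 1.4 at the start (open, upright; it stays there), 0 with the arm level and the foot just meeting the 37 mm block, about -0.01 when clamped. Over-centre: it takes about 2 N at the ball to bring it down; let go below about 0.9 it sinks shut by itself in a second or so, and it keeps pressing on the block with about 6 N.
- lever_pivot (a point): Pivot of the clamp lever, at x = 87, y = -15, z = 66 mm of the plate; its axis lies along the plate's y. The lever swings in the plane y = -15 mm; its arm is 14 mm wide and, level, its underside is 60 mm above the bench.
- lever_ball (a point): Centre of the black ball, 24 mm across, on the lever's cranked handle: at lever angle 0 it is 135 mm nearer the robot than the pivot and 35 mm above it, on an arc about the pivot. Grasp it from above, across the plate's y (the handle enters from below, or from the far side when shut).
- clamp_foot: Black rubber swivel foot (tilts up to 0.15 rad) under the lever's arm, 18 mm across, 6 mm thick, 72 mm from the pivot. Origin: centre of its underside. With the lever level it is at x = 15, y = -15, z = 49.5 mm of the plate.
- square_tray: Fixed open grey plastic tray on the left of the plate (not the one at the back), 200 (x) x 185 (y) x 55 mm, floor 3 mm, walls 2 to 3 mm. Origin: centre of its underside; x away from the robot, y left, turned up to 0.12 rad. The square starts in it with its heel 36 to 50 mm to +x and 40 to 60 mm to -y of the middle; there it can be laid back.
There are look-alikes about, which are no part of the job. Leave any turquoise look-alike of the stand_block alone.

How it is judged:
On the way, in this order (a step that is already met when the one before it is completed fails the run):
1. the square lies flat on the plate, its stock flush along the fence (x of try_square in the frame of work_plate between 0.058 and 0.0615 m and x of stock_toe in the frame of work_plate between 0.058 and 0.0615 m and z of try_square in the frame of work_plate between 0.01 and 0.0145 m and angle between try_square's own z axis and vertical below 0.03 rad), for 0.2 s.
2. the block's long face is flush along the blade's outer edge, the square still flush on the fence (all of step 1 and y of stand_block in the frame of try_square between -0.0172 and -0.0125 m and x of stand_block in the frame of try_square between -0.125 and -0.03 m and angle between the y axis of stand_block and the x axis of try_square, either way round below 0.02 rad and angle between stand_block's own z axis and vertical below 0.03 rad), for 0.2 s.
3. the clamp foot bears on the block while block, square and fence are still flush (all of step 2 and contact force between clamp_foot and stand_block above 2 N), for 0.2 s.
At the end, for the whole second after the job is handed in: The block lies on the plate, its long axis square to the fence within 1.5 degrees, the clamp foot bearing on it with over 2 N; the try square lies flat and at rest wholly inside the grey tray. (On the way: flush means within 2 mm over the length of stock or blade.) (angle between the y axis of stand_block and the x axis of work_plate, either way round below 0.026 rad and angle between stand_block's own z axis and vertical below 0.03 rad and z of stand_block in the frame of work_plate between 0.01 and 0.0145 m and contact force between clamp_foot and stand_block above 2 N and z of try_square in the frame of square_tray between 0 and 0.008 m and angle between try_square's own z axis and vertical below 0.05 rad and x of try_square in the frame of square_tray between -0.1 and 0.1 m and y of try_square in the frame of square_tray between -0.094 and 0.094 m and x of stock_toe in the frame of square_tray between -0.1 and 0.1 m and y of stock_toe in the frame of square_tray between -0.094 and 0.094 m and x of blade_end in the frame of square_tray between -0.1 and 0.1 m and y of blade_end in the frame of square_tray between -0.094 and 0.094 m and linear speed of each of try_square, stand_block below 0.01 m/s); the robot touches nothing.
It also fails if it takes over 72 s, if anything falls off the work surface, if the arm or the gripper's body presses on something with over 40 N, if the wrist force passes 120 N, or if a joint passes its speed limit or range.

## Working session

There is one attempt and no reset: what is moved stays moved. The work goes in short steps, each a Python script; the robot and the scene stay as the last script left them, time stands still between calls to the robot, and variables do not carry over. Pictures are saved under pics/ and viewed, at most 10 in all, crops included, and the job is handed in when it is done.

```bash
ls; mkdir -p pics; python3 - <<'E'
from bench import manip, effector, viewer
import cv2
for n in("side","top"):
    im=viewer.get_image(n); cv2.imwrite(f"pics/{n}0.png",im[:,:,::-1]); print(n,viewer.get_calibration(n))
print(manip.current_clock(),manip.current_tool_pos(),manip.current_tcp_rot(),manip.grip_depth,manip.current_finger_gap())
E
```

```text
pics
side {'vfov': 46.63186079354286, 'cx': 321.1150790836532, 'cy': 240.18384964444752, 'dist_coeffs': array([0.05165554, 0.        , 0.        , 0.        , 0.        ]), 'eye': array([0.47494677, 0.76385401, 0.76243243]), 'attitude': array([-0.00935357,  0.90067554, -0.43429846,  0.00899637])}
top {'vfov': 45.67347619298781, 'cx': 318.8630730392332, 'cy': 245.61130183220874, 'dist_coeffs': array([-0.14141949,  0.        ,  0.        ,  0.        ,  0.        ]), 'eye': array([ 0.32204877, -0.06141765,  1.16761355]), 'attitude': array([ 0.70777244, -0.70048308,  0.07307484, -0.05515158])}
0.1 [0.26588468 0.59244727 0.22578441] [ 2.09295165e-01  9.77852127e-01 -8.41876321e-04 -2.07752622e-04] 0.0188 0.091696877576
```

View pics/top0.png

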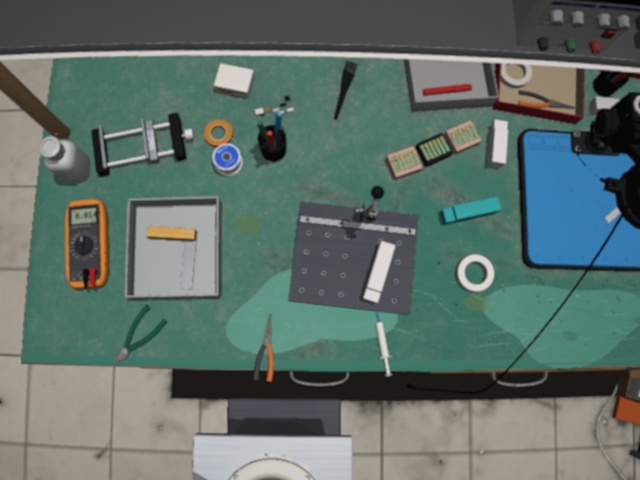

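View pics/side0.png

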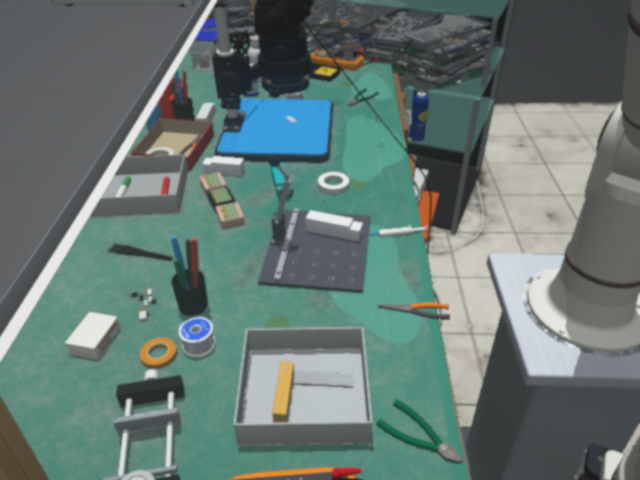

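The top view shows the plate around (355,258), with the clamp ball at (377,192).

| Item | Candidates (top-view pixel) | Choice |
|---|---|---|
| Block | white on the plate (380,272); turquoise (471,210); white blocks off the plate (500,143) and (233,80) | (380,272) |
| Tray | grey beside the plate (173,248); grey at the back (450,80) | (173,248) |
| Square | brass stock (171,233) with steel blade (189,265) | the only one, in the chosen tray |

Next I'll check these choices in close crops.

```bash
cat > h.py <<'E'
import numpy as np, cv2
from scipy.spatial.transform import Rotation as R
from scipy.optimize import least_squares
from bench import manip, effector, viewer
C={}
for n in("side","top"):
    c=viewer.get_calibration(n); f=240/np.tan(np.radians(c["vfov"]/2))
    Rw=R.from_quat(c["attitude"]).as_matrix()
    C[n]=(np.array([[f,0,c["cx"]],[0,f,c["cy"]],[0,0,1]]),np.array(c["dist_coeffs"]),Rw,np.array(c["eye"]))
def proj(n,P):
    K,d,Rw,e=C[n]; P=np.atleast_2d(P).astype(float)
    return cv2.projectPoints(P,cv2.Rodrigues(Rw.T)[0],-Rw.T@e,K,d)[0].reshape(-1,2)
def tri(ps):  # {cam:pixel} -> point, gap
    A=[];b=[]
    for n,p in ps.items():
        K,d,Rw,e=C[n]; u=cv2.undistortPoints(np.array([[p]],float),K,d)[0,0]
        v=Rw@[u[0],u[1],1]; v/=np.linalg.norm(v); M=np.eye(3)-np.outer(v,v); A.append(M);b.append(M@e)
    x=np.linalg.lstsq(np.vstack(A),np.hstack(b),rcond=None)[0]
    return x
def onz(n,p,z):
    K,d,Rw,e=C[n]; u=cv2.undistortPoints(np.array([[p]],float),K,d)[0,0]
    v=Rw@[u[0],u[1],1]; return e+v*(z-e[2])/v[2]
def fr(x,y,a,P,z=0): # planar frame -> world
    P=np.atleast_2d(P).astype(float); c,s=np.cos(a),np.sin(a)
    return np.c_[x+c*P[:,0]-s*P[:,1], y+s*P[:,0]+c*P[:,1], z+P[:,2]]
def crop(name,jobs,s,im=None):
    out=[]
    for n,x,y,w,h in jobs:
        i=(im or {}).get(n); i=viewer.get_image(n) if i is None else i
        g=cv2.resize(i[y:y+h,x:x+w],None,fx=s,fy=s,interpolation=cv2.INTER_CUBIC)
        for k in range(0,w,10): cv2.line(g,(k*s,0),(k*s,10 if (x+k)%50 else 25),(255,255,0),1); (x+k)%50==0 and cv2.putText(g,str(x+k),(k*s+2,22),0,.4,(255,255,0),1)
        for k in range(0,h,10): cv2.line(g,(0,k*s),(10 if (y+k)%50 else 25,k*s),(255,255,0),1); (y+k)%50==0 and cv2.putText(g,str(y+k),(2,k*s-2),0,.4,(255,255,0),1)
        out.append(g)
    cv2.imwrite(f"pics/{name}.png",np.hstack(out)[:,:,::-1])
E
python3 - <<'E'
from h import *
crop("tray",[("top",120,190,105,115),("side",230,320,148,115)][:1],5)
crop("trayB",[("side",230,320,150,130)],5)
crop("plateA",[("top",285,180,140,140)],4)
crop("plateB",[("side",255,160,125,135)],4)
a=cv2.imread("pics/tray.png");b=cv2.imread("pics/trayB.png")
def st(x,y,nm):
    h=max(x.shape[0],y.shape[0]); p=lambda g:np.vstack([g,np.zeros((h-g.shape[0],g.shape[1],3),np.uint8)])
    o=np.hstack([p(x),p(y)]); print(o.shape); 
    o=o if o.shape[1]<=1100 else cv2.resize(o,None,fx=800/o.shape[1],fy=800/o.shape[1],interpolation=cv2.INTER_AREA); cv2.imwrite(nm,o)
a,b=[cv2.imread(f"pics/plate{k}.png") for k in"AB"]
E
```

```text
(no output)
```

View pics/tray.png

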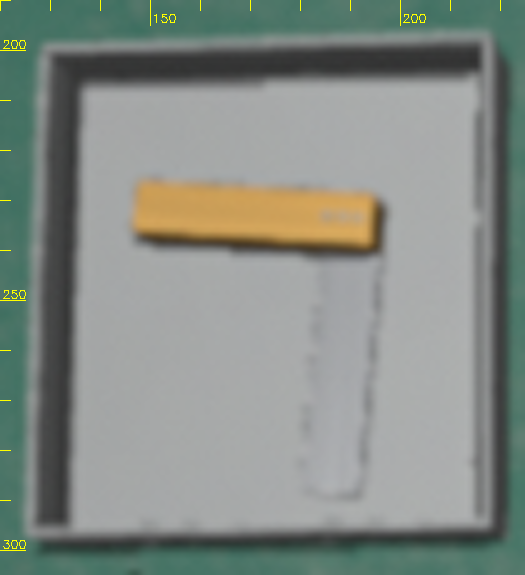

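View pics/trayB.png

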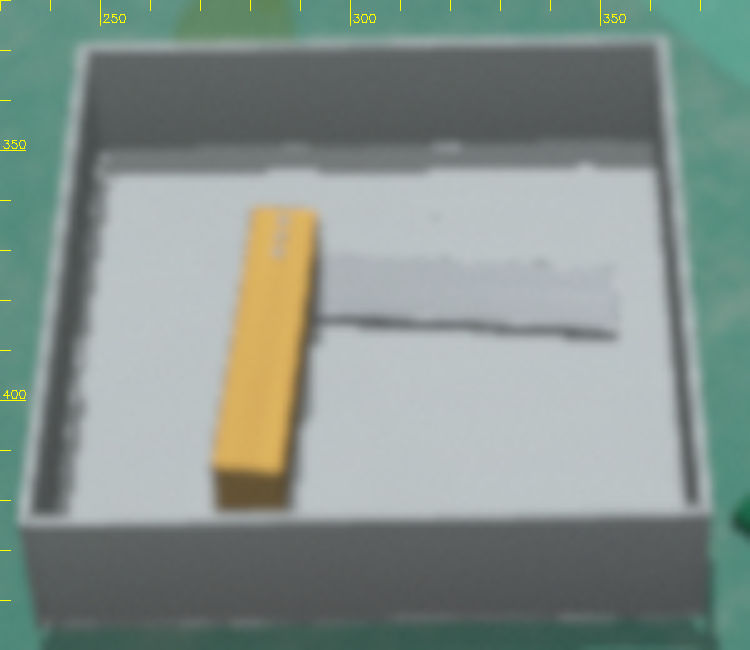

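View pics/plateA.png

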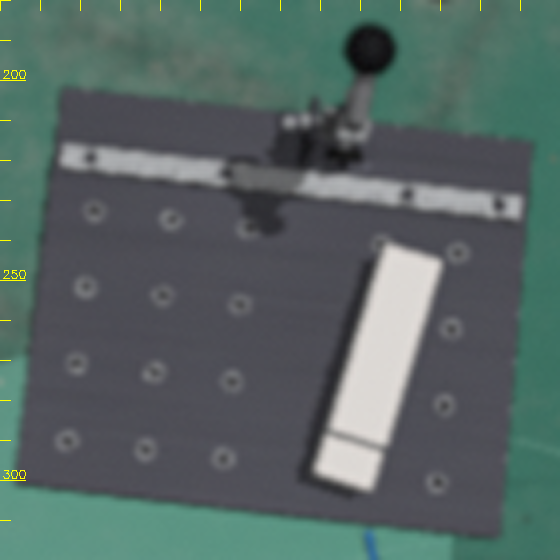

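View pics/plateB.png

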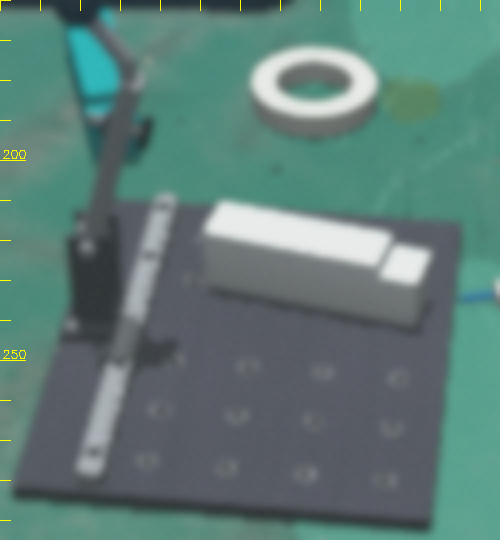

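The crops confirm the choices:
- **Square:** heel at about (195,229) in the top view, toe at (147,226), blade pointing to the robot.
- **Plate:** fence near face from (299,221) to (415,234).
- **Block:** top corners at (381,240), (395,245), (378,303) and (363,298).
- **Ball:** at (377,192).

Now I'll fit the poses.

```bash
cat > fit.py <<'E'
from h import *
def px(l,x0,y0,s): return np.array([[x0+(a+.5)/s-.5,y0+(b+.5)/s-.5] for a,b in l])
def fit(obs,x0,freez=True):
    def f(q):
        r=[]
        for n,p,P in obs: r.append((proj(n,fr(*q[:3],np.array(P)/1000.,q[3]))-p).ravel())
        return np.concatenate(r)
    s=least_squares(f,x0,loss="soft_l1"); return s.x,np.sqrt(np.mean(s.fun*0+f(s.x)**2)),[np.round(f(s.x)[:],1)]
tt=lambda l:px(l,120,190,5); ts=lambda l:px(l,230,320,5); pt=lambda l:px(l,285,180,4); ps=lambda l:px(l,255,160,4)
tray=fit([("top",tt([(43,45),(492,36),(497,535),(27,537)]),[(100,92.5,55),(100,-92.5,55),(-100,-92.5,55),(-100,92.5,55)]),
 ("side",ts([(82,43),(667,38),(710,515),(20,522)]),[(100,-92.5,55),(-100,-92.5,55),(-100,92.5,55),(100,92.5,55)])],[.55,.33,0,0])
sq=fit([("top",tt([(137,180),(378,193),(375,249),(133,234),(305,495),(360,497)]),[(0,100,28),(0,0,28),(-22,0,28),(-22,100,28),(-122,25,5),(-122,0,5)]),
 ("side",ts([(252,207),(319,210),(285,472),(213,468),(216,508),(290,508),(616,265),(617,333)]),[(0,0,28),(-22,0,28),(-22,100,28),(0,100,28),(0,100,0),(-22,100,0),(-122,0,5),(-122,25,5)])],[.55,.3,0,0])
pl=fit([("top",pt([(62,88),(532,143),(500,535),(18,485),(58,167),(520,219)]),[(105,125,12),(105,-125,12),(-105,-125,12),(-105,125,12),(60,120,20),(60,-120,20)]),
 ("side",ps([(460,226),(430,518),(17,490),(100,474),(175,197)]),[(-105,-125,12),(-105,125,12),(105,125,12),(60,120,20),(60,-120,20)])],[.5,0,0,0])
bl=fit([("top",pt([(387,242),(443,262),(372,493),(312,472)]),[(-15,60,37),(15,60,37),(15,-60,34),(-15,-60,34)]),
 ("side",ps([(220,200),(203,233),(205,288),(420,327),(430,250)]),[(15,60,37),(-15,60,37),(-15,60,0),(-15,-60,0),(15,-60,34)])],[.5,-.05,-.3,0])
if __name__=="__main__":
    for n,v in zip(("tray","sq","pl","bl"),(tray,sq,pl,bl)): print(n,np.round(v[0],4),round(v[1],2),v[2])
    p=pl[0]; e=C["top"][3]; q=onz("top",pt([(370,49)])[0],.15)
    loc=lambda w:fr(0,0,-p[2],[np.r_[w[:2]-p[:2],w[2]]])[0]
    a,b=loc(e),loc(q); t=(-.015-a[1])/(b[1]-a[1])
    # better: intersect with ball arc
    c=a+np.outer(np.linspace(.7,1.3,3001),b-a); r=np.hypot(c[:,0]-.087,c[:,2]-.066)
    for k in np.where(np.diff(np.sign(r-np.hypot(.135,.035))))[0]: print("ball loc",c[k],"ang",np.arctan2(c[k,2]-.066,-(c[k,0]-.087))-np.arctan2(.035,.135))
    bb=bl[0]; print("block in plate",loc(np.r_[bb[:2],0]),bb[2]-p[2]); s=sq[0]; t=tray[0]
    print("sq in tray",fr(0,0,-t[2],[np.r_[s[:2]-t[:2],0]]),s[2]-t[2])
E
python3 fit.py
```

```text
tray [ 0.5219  0.2041  0.0327 -0.0029] 0.46 [array([ 0.4,  0.4,  0.6,  0. , -1.2, -1. ,  0.1,  0. ,  0.1,  0. ,  0.1,
       -0.4,  0.3, -0.1, -0.3,  0.3])]
sq [ 5.638e-01  1.638e-01 -4.180e-02  2.000e-04] 0.83 [array([ 0.3,  0.4,  0.1,  0.3, -0.3, -0.3,  0. ,  0.1, -0.5, -0.3,  0.6,
        0. ,  0.2, -0.5, -0. , -0.5, -0.2, -0.4, -0.2, -0.4,  0.3,  2.4,
       -0.4,  3.1,  0.5,  0.3, -0.1, -0.9])]
pl [ 0.5119 -0.1637 -0.098  -0.0041] 0.61 [array([-0.2, -0. ,  0.2, -0.7,  0.5,  0.7, -0.7,  0.2,  0.7,  0.4,  0. ,
        0.1, -0.1, -0.9,  0.4,  0.8, -1.8, -0.5, -0. ,  0.6, -0.1,  0.2])]
bl [ 0.4776 -0.2103 -1.8786  0.0091] 0.6 [array([-0.4,  0.8, -0.2,  0.5, -0.1, -0.5,  0.5,  0.1,  0.4,  0.5, -0.1,
       -0.2, -0.1, -0.5, -1.8,  0.5,  0. , -0.7])]
ball loc [ 0.08608646 -0.0147736   0.2055617 ] ang 1.310576536631739
ball loc [ 0.16218854 -0.04093633 -0.05128396] ang -2.394550243092619
block in plate [-0.02963245 -0.04975036  0.        ] -1.7806349402516366
sq in tray [[ 0.04054874 -0.04162967  0.        ]] -0.07458549155765364
```

Fits agree to under 1 px and match the text's heights within 3–4 mm. Next is an IK check, then picking up the square. I'll offset the grasp 8 mm toward the robot so the far finger clears the tray wall.

```bash
cat >> h.py <<'E'
PL=(.5119,-.1637,-.098); SQ=(.5638,.1638,-.0418); TR=(.5219,.2041,.0327); BL=(.4776,-.2103,-1.8786)
def W(F,x,y,z): return fr(*F,[(x/1000,y/1000,z/1000)])[0]
def down(a,k=0): # tool y along heading a (k=1: a+pi)
    p=np.pi/4+a/2+k*np.pi/2; return np.array([np.cos(p),np.sin(p),0,0])
def st(m=""): print(m,"t%.1f"%manip.current_clock(),"p",np.round(manip.current_tool_pos(),4),"F",np.round(manip.current_force(),1),"gap %.4f"%manip.current_finger_gap())
E
python3 - <<'E'
from h import *
for nm,p,a in [("sq",W(SQ,-19,57,14),SQ[2]),("plate",W(PL,49,57,23),PL[2]),("plateUp",W(PL,49,57,100),PL[2]),("blk",W(PL,-30,-50,21),PL[2]-.21+np.pi/2),("blk2",W(PL,-30,-17,21),PL[2]+np.pi/2),("ball",W(PL,86,-15,187),PL[2]+np.pi/2),("ballup",W(PL,86,-15,270),PL[2]+np.pi/2),("ball2",W(PL,-41,-15,102),PL[2]+np.pi/2)]:
    for k in(0,1):
        q=manip.solve_ik(p,down(a,k)); print(nm,k,None if q is None else np.round(q,2))
p=W(SQ,-19,57,14.5); o=down(SQ[2],0)
k=min((0,1),key=lambda k:9 if manip.solve_ik(p,down(SQ[2],k)) is None else abs(manip.solve_ik(p,down(SQ[2],k))[6])); print("k",k)
o=down(SQ[2],k)
manip.move_pose(p+[0,0,.12],o); st()
manip.servo_line(p+[0,0,.045],vel=.15); manip.servo_line(p,vel=.06); st("down")
effector.close(f_grip=40); st("closed")
manip.servo_line(p+[0,0,.02],vel=.06); st("lift")
im=viewer.get_image("top"); im2=viewer.get_image("side")
a=cv2.resize(im[190:310,110:240],(400,369)); b=cv2.resize(im2[310:460,220:382],(400,370))[:369]
cv2.imwrite("pics/g1.png",np.hstack([a,b])[:,:,::-1])
E
```

```text
sq 0 [-0.36  0.65 -0.1   1.84  0.09  0.66 -0.55]
sq 1 [ 0.05  0.75 -0.64  1.83  0.61  0.78  2.18]
plate 0 [ 0.06  0.61  0.11  1.88 -0.11  0.65  0.14]
plate 1 [-0.7   1.22  1.35  1.9  -1.29  1.26 -2.12]
plateUp 0 [ 0.03  0.5   0.14  1.85 -0.1   0.8   0.13]
plateUp 1 [-0.71  1.02  1.35  1.88 -1.08  1.23 -2.23]
blk 0 [ 0.35  0.55  0.02  2.02 -0.02  0.58  1.64]
blk 1 [-0.18  0.66  0.7   2.03 -0.67  0.68 -0.93]
blk2 0 [ 0.34  0.54 -0.05  2.04  0.05  0.57  1.73]
blk2 1 [-0.11  0.6   0.52  2.05 -0.5   0.62 -0.93]
ball 0 [ 0.21  0.46  0.07  1.67 -0.04  1.01  1.76]
ball 1 [ 0.    0.48  0.35  1.68 -0.18  1.02 -1.26]
ballup 0 [ 0.16  0.39  0.13  1.59 -0.05  1.17  1.78]
ballup 1 [ 0.02  0.4   0.32  1.59 -0.13  1.18 -1.3 ]
ball2 0 [ 0.24  0.38  0.08  2.04 -0.04  0.73  1.81]
ball2 1 [-0.12  0.42  0.51  2.05 -0.3   0.75 -1.09]
k 0
 t2.0 p [0.5466 0.224  0.1348] F [-0.2  0.   0.4] gap 0.0917
down t3.6 p [0.5474 0.2217 0.0146] F [-0.7  0.7  0.1] gap 0.0918
closed t4.7 p [0.5478 0.2216 0.0147] F [ 3.3  1.1 -1.9] gap 0.0216
lift t5.2 p [0.5471 0.2216 0.0348] F [ 0.3 -0.4 -5. ] gap 0.0218
```

View pics/g1.png

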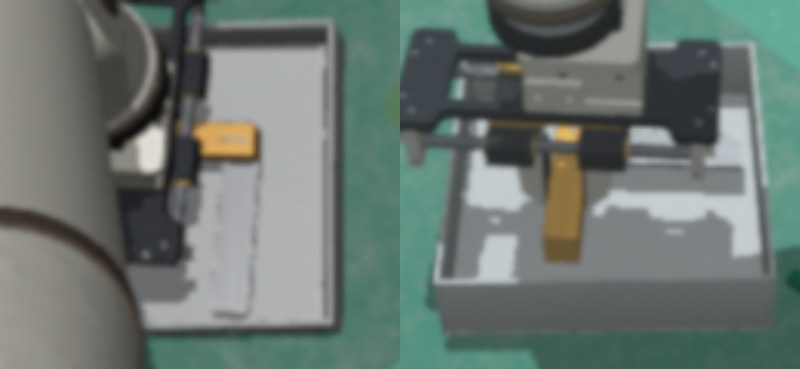

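The square is held near its middle, about level, with the heel clear of the tray at about (194,230) in the top view. Now I'll carry it to the plate and bring it down 8 mm short of the fence, then push it in until it touches.

```bash
python3 - <<'E'
from h import *
c=manip.current_tool_pos(); h=fr(c[0],c[1],SQ[2],[(.011,-.057,.051)])[0]
print("heel predicted",proj("top",[h]),"seen 193.8,230.3")
manip.servo_line(c+[0,0,.10],vel=.15)
o=down(PL[2]); x=49-8
manip.move_pose(W(PL,x,57,110),o); st()
f0=manip.current_force()
manip.servo_line(W(PL,x,57,32),vel=.12)
for z in np.arange(26,20.9,-.5):
    manip.servo_line(W(PL,x,57,z),vel=.03); dF=manip.current_force()-f0
    if dF[2]>2.5: break
st("down z%.1f"%z)
u=np.array([np.cos(PL[2]),np.sin(PL[2]),0]); zt=manip.current_tool_pos()[2]*1000
zt=max(zt,21.5); f1=manip.current_force()
for d in np.arange(0,14,.5):
    manip.servo_line(W(PL,x+d,57,z),vel=.03); r=(manip.current_force()-f1)@u
    print("%.1f:%.1f"%(d,r),end=" ")
    if r<-8: break
st("push")
effector.open_jaws(); st("open")
for n,b in(("top",(285,180,140,140)),("side",(255,160,125,135))): cv2.imwrite(f"pics/{n}_p1.png",viewer.get_image(n)[:,:,::-1])
E
```

```text
heel predicted [[192.8355095  230.24026087]] seen 193.8,230.3
 t7.3 p [ 0.5589 -0.1085  0.1099] F [-0.6  0.7 -6.3] gap 0.0216
down z23.0 t10.0 p [ 0.5584 -0.111   0.0237] F [-3.   0.8  4.9] gap 0.0219
0.0:-0.8 0.5:-1.5 1.0:-3.7 1.5:-3.4 2.0:-5.1 2.5:-7.2 3.0:-8.2 push t11.7 p [ 0.5584 -0.111   0.0236] F [-11.1   2.1  14.6] gap 0.0214
open t12.9 p [ 0.5613 -0.1113  0.023 ] F [-0.2 -0.7 -0.8] gap 0.0919
```

```bash
python3 - <<'E'
from h import *
p=manip.current_tool_pos(); manip.servo_line(p+[0,0,.09],vel=.15)
manip.move_pose(W(PL,-20,230,150),down(PL[2])); st()
T=viewer.get_image("top");S=viewer.get_image("side")
crop("a",[("top",285,185,132,130)],3,{"top":T}); crop("b",[("side",255,165,132,130)],3,{"side":S})
cv2.imwrite("pics/p1.png",np.hstack([cv2.imread("pics/a.png"),cv2.imread("pics/b.png")]))
E
```

```text
t14.6 p [0.5146 0.0654 0.1493] F [-0.3 -0.8 -0.1] gap 0.0918
```

View pics/p1.png

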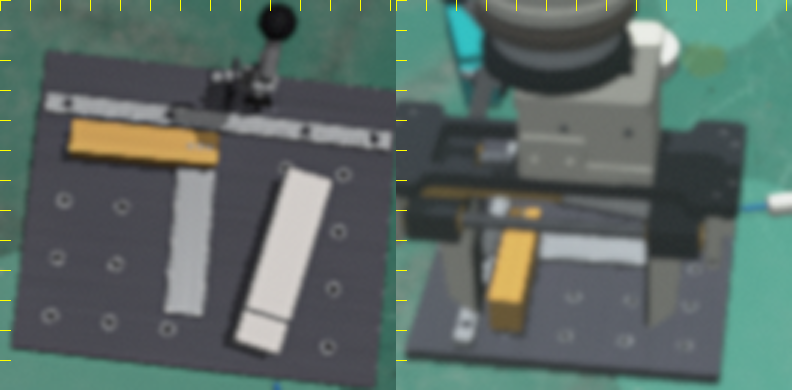

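The square lies flat, parallel to the fence but short of it: stock top from (309,224) to (358,230) in the top view. Friction stopped it while I was pressing down. I'll fit its pose, then push it home with closed fingers.

```bash
python3 - <<'E'
from h import *
def px(l,x0,y0,s): return np.array([[x0+(a+.5)/s-.5,y0+(b+.5)/s-.5] for a,b in l])
O=px([(73,118),(219,132),(216,165),(68,155),(203,317),(165,310)],285,185,3)
P=np.array([(0,100,28),(0,0,28),(-22,0,28),(-22,100,28),(-122,0,5),(-122,25,5)])/1000
f=lambda q:(proj("top",fr(*q,P,.010))-O).ravel()   # z bias like the plate fit
s=least_squares(f,[.56,-.17,-.1]); print(s.x,np.round(s.fun,1))
l=fr(0,0,-PL[2],[np.r_[s.x[:2]-PL[:2],0]])[0]; print("heel in plate",l,"ang",s.x[2]-PL[2])
for x,y in((20,50),(40,50),(-80,50)):
    for k in(0,1):
        q=manip.solve_ik(W(PL,x,y,24),down(PL[2],k)); print(k,None if q is None else np.round(q,2))
E
```

```text
[ 0.5649982  -0.16776564 -0.07656428] [-0.5  0.6 -0.1  0.3  0.1 -0.1  0.3 -1.1 -0.1 -0.5  0.3  0.8]
heel in plate [0.05324122 0.00114917 0.        ] ang 0.02143571797064349
0 [ 0.16  0.57  0.    1.95 -0.    0.62  0.07]
1 [-0.72  1.19  1.35  1.97 -1.29  1.23 -2.07]
0 [ 0.16  0.6   0.    1.9  -0.    0.64  0.07]
1 [-0.7   1.21  1.35  1.92 -1.29  1.25 -2.1 ]
0 [ 0.18  0.46 -0.01  2.18  0.01  0.5   0.08]
1 [-0.43  0.58  0.73  2.2  -0.7   0.61 -2.42]
```

```bash
python3 - <<'E'
from h import *
effector.close(f_grip=20); o=down(PL[2])
manip.move_pose(W(PL,0,52,60),o); manip.servo_line(W(PL,0,52,18),vel=.1)
u=np.array([np.cos(PL[2]),np.sin(PL[2]),0]); f1=manip.current_force(); st()
x=3
while x<28:
    manip.servo_line(W(PL,x,52,18),vel=.03); r=(manip.current_force()-f1)@u
    print("%.1f:%.1f"%(x,r),end=" ")
    if r<-9: break
    x+=1 if x<8 else .5
manip.sleep(.2); st("end"); l=fr(0,0,-PL[2],[np.r_[manip.current_tool_pos()[:2]-PL[:2],0]])[0]; print(l)
manip.servo_line(W(PL,x-15,52,18),vel=.1); manip.servo_line(W(PL,x-15,52,90),vel=.2)
manip.move_pose(W(PL,-60,260,150),o); st()
T=viewer.get_image("top"); crop("p2",[("top",285,185,132,130)],4,{"top":T})
E
```

```text
t17.5 p [ 0.5173 -0.1112  0.0182] F [ 0.6 -0.3  0.7] gap 0.0005
3.0:-0.6 4.0:-0.1 5.0:-1.5 6.0:-0.9 7.0:-0.5 8.0:-0.3 8.5:-0.1 9.0:-1.2 9.5:-0.8 10.0:-0.8 10.5:0.3 11.0:-0.6 11.5:-0.3 12.0:-0.6 12.5:-0.7 13.0:-2.1 13.5:-4.3 14.0:-5.1 14.5:-7.4 15.0:-7.5 15.5:-8.5 16.0:-10.1 end t23.2 p [ 0.5298 -0.1132  0.0177] F [-9.2  1.   8.6] gap 0.0005
[0.01284965 0.05199799 0.        ]
 t24.9 p [0.4776 0.0993 0.1492] F [-0.9 -0.8  0.2] gap 0.0009
```

View pics/p2.png

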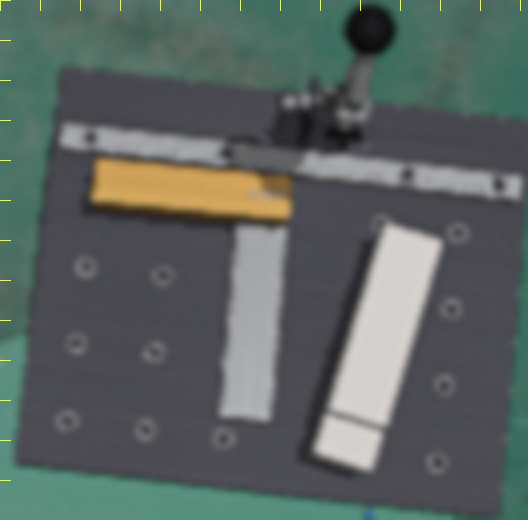

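The square has not moved, with the toe still at (309,224). The pusher met it and also forced it downward (Fz 9 N), so it jammed. I'll push again while adjusting the tool height to keep Fz near zero.

```bash
cat >> h.py <<'E'
def push(F,x,y,z,dx,dy,dist,fmax,u,step=1.,vel=.04):
    """advance in frame F (mm), regulating z so that Fz stays near 0; stop at resistance fmax along u"""
    f1=manip.current_force(); d=0; zc=z
    while d<dist:
        d+=step; manip.servo_line(W(F,x+dx*d,y+dy*d,zc),vel=vel)
        f=manip.current_force()-f1; r=-(f@u); print("%.1f:%.1f/%.1f"%(d,r,f[2]),end=" ")
        zc+=np.clip(.25*f[2],-1,1.5); zc=max(zc,z-1)
        if r>fmax: break
    return d,zc
def inpl(): return fr(0,0,-PL[2],[np.r_[manip.current_tool_pos()[:2]-PL[:2],0]])[0][:2]*1000
def axes(a): return np.array([np.cos(a),np.sin(a),0])
E
python3 - <<'E'
from h import *
o=down(PL[2])
manip.move_pose(W(PL,8,52,70),o); manip.servo_line(W(PL,8,52,22),vel=.12); st()
d,z=push(PL,8,52,22,1,0,22,9,axes(PL[2])); print(z,inpl())
manip.servo_line(W(PL,5,52,24),vel=.1); manip.servo_line(W(PL,5,52,90),vel=.2)
manip.move_pose(W(PL,-60,260,150),o); st()
T=viewer.get_image("top"); crop("p3",[("top",285,185,132,130)],4,{"top":T})
a=cv2.imread("pics/p2.png").astype(int);b=cv2.imread("pics/p3.png").astype(int); print("changed px",(abs(a-b).sum(2)>90)[100:430,80:300].sum())
E
```

```text
t26.4 p [ 0.5252 -0.1118  0.0222] F [-0.1  0.1  0.5] gap 0.0005
1.0:-0.4/-0.0 2.0:-0.3/-0.8 3.0:-0.1/-1.0 4.0:-0.9/-1.0 5.0:0.5/0.5 6.0:3.4/1.1 7.0:2.6/-2.1 8.0:6.2/2.4 9.0:3.3/-2.3 10.0:5.2/3.7 11.0:2.5/-1.3 12.0:5.4/3.4 13.0:4.2/0.0 14.0:6.5/2.2 15.0:8.8/1.7 16.0:8.3/3.4 17.0:9.3/3.0 25.25363971559246 [21.9417622  51.91157581]
 t32.4 p [0.4777 0.0994 0.1493] F [ 0.1 -0.4 -0.3] gap 0.0005
changed px 8323
```

The square has travelled about 9 mm and the force is rising, so it is probably home. I'll check with a brass colour mask on the saved pictures.

```bash
cat >> h.py <<'E'
def stock(im): # subpixel brass rect edges -> heel pose in plate (z fixed, bias as plate fit)
    h=cv2.cvtColor(im,cv2.COLOR_RGB2HSV); m=((h[...,0]>10)&(h[...,0]<30)&(h[...,1]>100)).astype(np.uint8)
    m[:200]=0;m[300:]=0;m[:,:290]=0;m[:,420:]=0
    c=max(cv2.findContours(m,0,1)[0],key=cv2.contourArea); return cv2.minAreaRect(c),cv2.boxPoints(cv2.minAreaRect(c))
E
python3 - <<'E'
from h import *
for n in("p2","p3"):
    im=cv2.imread(f"pics/{n}.png")[:,:,::-1]; im=cv2.resize(im,None,fx=.25,fy=.25,interpolation=cv2.INTER_AREA)
    big=np.zeros((480,640,3),np.uint8); big[185:315,285:417]=im
    r,b=stock(big); print(n,np.round(r[0],2),np.round(r[1],2),round(r[2],2))
    # side edge lines
    big=cv2.resize(big,None,fx=1,fy=1)
    h=cv2.cvtColor(big,cv2.COLOR_RGB2HSV); m=((h[...,0]>10)&(h[...,0]<30)&(h[...,1]>100)); m[:,:290]=0
    cols=np.arange(314,340); far=[]; near=[]
    B=big[...,0].astype(float)-big[...,2]  # R-B
    for c in cols:
        col=B[205:245,c]; t=60; k=np.where(col>t)[0]; i,j=k[0],k[-1]
        far.append(205+i-(col[i]-t)/(col[i]-col[i-1])); near.append(205+j+(col[j]-t)/(col[j]-col[j+1]))
    for nm,e in(("far",far),("near",near)):
        pf=np.polyfit(cols,e,1); P=[onz("top",(c,np.polyval(pf,c)),.038) for c in(314,340)]
        L=[fr(0,0,-PL[2],[np.r_[p[:2]-PL[:2],0]])[0]*1000 for p in P]; print(nm,np.round(L,1)[:,:2].tolist())
# predicted heel/toe when flush
print(np.round(proj("top",[W(PL,60,0,38),W(PL,60,100,38)]),1))
E
```

```text
p2 [332.57 232.67] [49.58 13.2 ] 4.76
far [[52.4, 90.1], [53.1, 37.1]]
near [[29.1, 87.6], [29.8, 34.8]]
p3 [332.83 229.51] [50.07 12.56] 4.97
far [[59.5, 90.9], [59.3, 37.7]]
near [[36.8, 88.5], [36.7, 35.5]]
[[358.4 225.8]
 [309.6 220.5]]
```

View pics/p3.png

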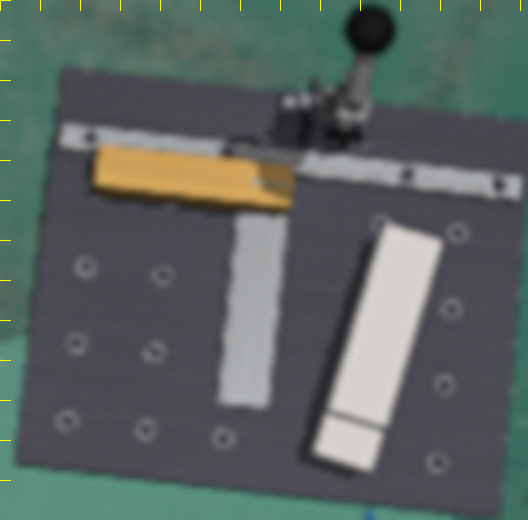

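The stock is flush: its far edge measures x≈59.4 mm at both ends, and in the top view it runs from (309,221) to (358,227). The blade's outer edge runs from (356.5,238.5) to (352,286.5). Next I'll grasp the block, square it up and slide it to light contact.

```bash
cat > blk.py <<'E'
from h import *
for a,b in((287,220),(270,400)):
    e=onz("top",(285+(a+.5)/4-.5,185+(b+.5)/4-.5),.014); l=fr(0,0,-PL[2],[np.r_[e[:2]-PL[:2],0]])[0]*1000; print("edge",np.round(l[:2],1))
    ye=l[1]
hb=BL[2]+np.pi  # heading, = plate+pi/2-.21
p=W(BL,0,12,21); o=down(hb,0)
effector.open_jaws()
manip.move_pose(p+[0,0,.09],o); manip.servo_line(p,vel=.12); st("at block")
effector.close(f_grip=8); st("closed")
manip.servo_line(p+[0,0,.001],vel=.05)
o2=down(PL[2]+np.pi/2,0); v=axes(PL[2]+np.pi/2)
x0=-10; y0=-22
manip.servo_line(W(PL,x0,y0,22),o2,vel=.05); st("squared"); print(inpl())
def fy():
    s=[]
    for _ in range(4): manip.sleep(.03); s.append(manip.current_force()@v)
    return np.mean(s)
f0=fy(); y=y0
while y<-10:
    y+=1 if y<-19 else .5
    manip.servo_line(W(PL,x0,y,22),vel=.04); r=f0-fy(); print("%.1f:%.2f"%(y,r),end=" ")
    if r>1.3: break
print(inpl()); manip.servo_line(W(PL,x0,y,21),vel=.04); st("end")
E
python3 blk.py
```

```text
edge [35.9 -0.2]
edge [-58.1  -0.4]
at block t36.5 p [ 0.4896 -0.2141  0.0215] F [-0.   0.4  0.1] gap 0.0917
closed t37.5 p [ 0.489  -0.2139  0.021 ] F [ 0.4  0.2 -0.9] gap 0.0294
squared t38.5 p [ 0.4997 -0.185   0.022 ] F [ 0.9 -0.1 -1.3] gap 0.0300
[-10.11003209 -22.35035275]
-21.0:-0.09 -20.0:0.05 -19.0:-0.46 -18.5:-0.11 -18.0:-0.04 -17.5:0.13 -17.0:-0.09 -16.5:0.25 -16.0:0.25 -15.5:-0.09 -15.0:-0.30 -14.5:0.23 -14.0:1.18 -13.5:3.28 [-10.04760971 -14.12646616]
end t44.3 p [ 0.5007 -0.1767  0.0211] F [-0.6 -5.1 -0.2] gap 0.0300
```

```bash
python3 - <<'E'
from h import *
o2=down(PL[2]+np.pi/2,0)
manip.servo_line(W(PL,-10,-14,21),vel=.04); st("relax")
effector.open_jaws(); 
manip.servo_line(W(PL,-10,-14,110),vel=.2)
manip.move_pose(W(PL,-40,-250,230),o2); st()
T=viewer.get_image("top"); S=viewer.get_image("side"); cv2.imwrite("pics/t4.png",T[:,:,::-1]); cv2.imwrite("pics/s4.png",S[:,:,::-1])
big=T; B=big[...,0].astype(float)-big[...,2]; cols=np.arange(314,340)
def line(e,x,z,vert=False):
    pf=np.polyfit(x,e,1); print("rms %.2f"%np.std(np.polyval(pf,x)-e))
    P=[onz("top",(np.polyval(pf,c),c) if vert else (c,np.polyval(pf,c)),z) for c in(x[0],x[-1])]
    return np.round([fr(0,0,-PL[2],[np.r_[p[:2]-PL[:2],0]])[0][:2]*1000 for p in P],1).tolist()
far=[];near=[]
for c in cols:
    col=B[205:245,c]; t=60; k=np.where(col>t)[0]; i,j=k[0],k[-1]
    far.append(205+i-(col[i]-t)/(col[i]-col[i-1])); near.append(205+j+(col[j]-t)/(col[j]-col[j+1]))
print("far",line(far,cols,.038),"near",line(near,cols,.038))
g=T.astype(float).min(2)
rows=np.arange(246,284)
for name,t,z in(("block",180,.047),):
    L=[];Rr=[]
    for r in rows:
        k=np.where(g[r,330:400]>t)[0]; 
        if len(k)==0: L.append(np.nan);Rr.append(np.nan);continue
        i,j=330+k[0],330+k[-1]
        L.append(i-(g[r,i]-t)/(g[r,i]-g[r,i-1])); Rr.append(j+(g[r,j]-t)/(g[r,j]-g[r,j+1]))
    print(np.round(L[::6],1),np.round(Rr[::6],1))
    ok=~np.isnan(L)
    if ok.sum()>8: print("right",line(np.array(Rr)[ok],rows[ok],z,True),"left",line(np.array(L)[ok],rows[ok],z,True))
print(g[265,340:385].astype(int))
E
```

```text
relax t44.5 p [ 0.5007 -0.1767  0.0211] F [-0.  -4.3  0.3] gap 0.0302
 t47.2 p [ 0.4481 -0.4062  0.2284] F [0.6 0.4 0.7] gap 0.0919
rms 0.04
rms 0.09
far [[59.6, 90.9], [59.5, 39.8]] near [[36.6, 88.4], [36.5, 37.5]]
[357.  356.5 355.9 346.  342.8 342.4 341.4] [371.2 370.6 370.  369.5 368.8 368.3 367.7]
rms 0.05
rms 2.30
right [[19.5, -28.6], [-55.6, -28.3]] left [[17.0, -5.5], [-61.8, 28.8]]
[ 88 120 155 173 179 179 180 181 181 172 145 117 104  97 122 176 211 219
 219 219 218 218 218 219 218 218 218 219 218 199 153  98  78  79  80  80
  79  79  79  78  78  79  79  79  77]
```

The square is still flush (59.6 and 59.5 mm). The block is parallel to the plate within 0.004 rad and was released in contact with the blade. Now the clamp.

```bash
python3 - <<'E'
from h import *
o2=down(PL[2]+np.pi/2,0)
def ball(a): 
    t=a+np.arctan2(35,135); r=np.hypot(135,35); return W(PL,87-r*np.cos(t),-15,66+r*np.sin(t)-17)
manip.move_pose(ball(1.31)+[0,0,.07],o2); manip.servo_line(ball(1.31),vel=.15); st("at ball")
effector.close(f_grip=12); st("grip")
for a in np.arange(1.15,.05,-.18):
    manip.servo_line(ball(a),vel=.14); print("%.2f"%a,np.round(manip.current_force(),1),"%.4f"%manip.current_finger_gap(),end=" | ")
st("low"); effector.open_jaws(); 
manip.servo_line(manip.current_tool_pos()+[0,0,.06],vel=.2); st("up")
o=down(PL[2])
manip.move_pose(W(PL,49,105,110),o); st("left")
T=viewer.get_image("top"); S=viewer.get_image("side"); cv2.imwrite("pics/t5.png",T[:,:,::-1]); cv2.imwrite("pics/s5.png",S[:,:,::-1])
q=proj("top",[W(PL,87-135,-15,101)])[0]; print("ball exp",q)
g=T.astype(int).max(2); x,y=q.astype(int)
m=(g[y-20:y+21,x-15:x+16]<45); yy,xx=np.nonzero(m); print(m.sum(),xx.mean()+x-15 if m.any() else 0,yy.mean()+y-20 if m.any() else 0)
E
```

```text
at ball t49.0 p [ 0.5961 -0.1881  0.1888] F [-0.4  0.3  0.9] gap 0.0919
grip t50.1 p [ 0.596  -0.1866  0.1884] F [0.6 1.9 0.1] gap 0.0231
1.15 [-4.1  2.   1.3] 0.0233 | 0.97 [-5.8  4.1  2.3] 0.0228 | 0.79 [-3.4  5.  -0.9] 0.0228 | 0.61 [-1.3  5.  -5. ] 0.0231 | 0.43 [ 2.2  5.1 -7.3] 0.0231 | 0.25 [ 2.   5.5 -6.4] 0.0229 | 0.07 [ 2.5  6.4 -6.4] 0.0229 | low t52.3 p [ 0.4672 -0.1733  0.0931] F [ 2.5  6.4 -6.4] gap 0.0229
up t54.0 p [ 0.4659 -0.1744  0.1541] F [-0.1 -0.6 -0.2] gap 0.0917
left t55.5 p [ 0.5703 -0.0644  0.1095] F [ 0.4 -0.1 -0.3] gap 0.0917
ball exp [364.14607984 274.99055957]
89 363.69662921348316 275.14606741573033
```

```bash
python3 - <<'E'
from h import *
o=down(PL[2])
manip.servo_line(W(PL,49,57,60),o,vel=.2); manip.servo_line(W(PL,49,57,24),vel=.1)
effector.close(f_grip=40); st("grip"); f0=manip.current_force()
manip.servo_line(W(PL,48.5,69,25.5),vel=.06); manip.servo_line(W(PL,48.5,69,115),vel=.2); st("lift")
ot=down(TR[2]); manip.move_pose(W(TR,21,12,115),ot)
manip.servo_line(W(TR,21,12,25),vel=.15); manip.servo_line(W(TR,21,12,16),vel=.05); st("low")
fz=manip.current_force()[2]
if fz<-2: manip.servo_line(W(TR,21,12,14.7),vel=.05); st("lower")
effector.open_jaws(); manip.servo_line(W(TR,21,12,130),vel=.25); st("up")
T=viewer.get_image("top"); S=viewer.get_image("side"); cv2.imwrite("pics/t6.png",T[:,:,::-1]); cv2.imwrite("pics/s6.png",S[:,:,::-1])
g=T.astype(float).min(2); t=180; rows=np.arange(246,284); Rr=[]
for r in rows:
    k=np.where(g[r,330:400]>t)[0]; j=330+k[-1]; Rr.append(j+(g[r,j]-t)/(g[r,j]-g[r,j+1]))
pf=np.polyfit(rows,Rr,1); print([np.round(fr(0,0,-PL[2],[np.r_[onz("top",(np.polyval(pf,c),c),.047)[:2]-PL[:2],0]])[0][:2]*1000,1) for c in(246,283)])
h=cv2.cvtColor(S,cv2.COLOR_RGB2HSV); m=((h[...,0]>10)&(h[...,0]<30)&(h[...,1]>100)).astype(np.uint8); m[:340]=0;m[430:]=0;m[:,:235]=0;m[:,375:]=0
print("brass side",m.sum(),cv2.boundingRect(m),"exp",np.round(proj("side",[W(TR,32,-45,31),W(TR,10,-45,31),W(TR,32,55,31),W(TR,10,55,31)]),0).tolist())
E
```

```text
grip t57.7 p [ 0.5661 -0.1117  0.024 ] F [-0.8 -0.   0.1] gap 0.0216
lift t58.6 p [ 0.5662 -0.0998  0.1144] F [ 0.3  0.2 -6.5] gap 0.0214
low t60.9 p [0.5424 0.2168 0.0161] F [-0.1 -0.2 -5.9] gap 0.0215
lower t61.2 p [0.5429 0.217  0.0151] F [ 0.9  0.8 -4.2] gap 0.0218
up t63.0 p [0.5426 0.2168 0.1306] F [-0.9 -0.1 -0.6] gap 0.0917Traceback (most recent call last):
  File "<stdin>", line 14, in <module>
IndexError: index -1 is out of bounds for axis 0 with size 0
```

```bash
python3 - <<'E'
from h import *
S=cv2.imread("pics/s6.png")[:,:,::-1].copy()
h=cv2.cvtColor(S,cv2.COLOR_RGB2HSV); m=((h[...,0]>10)&(h[...,0]<30)&(h[...,1]>100)).astype(np.uint8); m[:340]=0;m[430:]=0;m[:,:235]=0;m[:,375:]=0
print("brass side",m.sum(),cv2.boundingRect(m),"exp",np.round(proj("side",[W(TR,32,-45,31),W(TR,10,-45,31),W(TR,32,55,31),W(TR,10,55,31)]),0).tolist())
for n in("t5","t6"):
    T=cv2.imread(f"pics/{n}.png"); g=T.astype(float).min(2); t=150; Rr=[];rows=[]
    for r in range(240,305):
        k=np.where(g[r,345:390]>t)[0]
        if len(k): rows.append(r); j=345+k[-1]; Rr.append(j+(g[r,j]-t)/(g[r,j]-g[r,j+1]))
    print(n,rows[:1],rows[-1:],np.round(Rr[::5],1))
    if len(rows)>20:
        rows=np.array(rows);Rr=np.array(Rr);s=(rows>250)&(rows<285); pf=np.polyfit(rows[s],Rr[s],1)
        print([np.round(fr(0,0,-PL[2],[np.r_[onz("top",(np.polyval(pf,c),c),.047)[:2]-PL[:2],0]])[0][:2]*1000,1) for c in(250,285)])
E
```

```text
brass side 734 (284, 360, 15, 60) exp [[285.0, 358.0], [299.0, 358.0], [282.0, 410.0], [297.0, 410.0]]
t5 [240] [295] [372.  371.5 371.  370.6 370.  369.7 368.7 348.3 345.3 364.8 366.8]
[array([ 12.1, -35.2]), array([-62.5,  -0.9])]
t6 [240] [296] [372.3 371.9 371.3 371.  370.4 370.1 369.3 368.1 366.6 367.2 365.9]
[array([ 11.6, -30.7]), array([-60.5, -20.1])]
```

```bash
python3 - <<'E'
from h import *
for n in("t4","t5","t6"):
    g=cv2.imread(f"pics/{n}.png").astype(float).min(2); t=150; rows=np.r_[244:266]; Rr=[]
    for r in rows:
        j=345+np.where(g[r,345:390]>t)[0][-1]; Rr.append(j+(g[r,j]-t)/(g[r,j]-g[r,j+1]))
    pf=np.polyfit(rows,Rr,1); print(n,np.round(pf[0],4),np.round(np.std(np.polyval(pf,rows)-Rr),2))
    a,b=[fr(0,0,-PL[2],[np.r_[onz("top",(np.polyval(pf,c),c),.047)[:2]-PL[:2],0]])[0][:2]*1000 for c in(244,265)]
    print(a,b,"ang",np.arctan((a-b)[1]/(a-b)[0]))
E
```

```text
t4 -0.0935 0.06
[ 23.78666651 -29.82006498] [-19.09824156 -29.71455332] ang -0.002460339930441379
t5 -0.094 0.05
[ 23.70757378 -29.10996757] [-19.17729457 -28.99208762] ang -0.0027487469192951533
t6 -0.0939 0.06
[ 23.79008539 -29.85075974] [-19.0963241  -29.73207752] ang -0.0027673550904879886
```

The block is still square (0.003 rad), the ball is at its shut position, and the square lies where planned in the tray. Handing in.

```bash
python3 -c "
from bench import manip
print(manip.hand_in(), manip.current_clock())"
```

```text
the job is handed in; nothing more can be done
the job is handed in; nothing more can be done
```

The job is handed in at about 63 s of the 72 s allowed: the pictures show the block square to the fence within about 0.003 rad, the lever shut and the square back in its tray; the foot's force was not measured and no verdict was returned.

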